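Push the loaded soldering board home into its corner stop

TASK

A hoop is laid out for soldering on the square white board. Push the board along the bench into the inside corner of the steel angle stop until it sits square and flush against both rails, with the hoop still lying on it. Do not lift or tip the board, do not touch the hoop, and leave everything else on the bench where it is.

Things in the scene. Friction and masses are not known exactly. Their poses are not given: they have to be found in the camera images.
- board: square white ceramic soldering board, 100 x 100 mm and 22 mm thick, about 0.3 to 0.65 kg, top dotted with small grey holes, lying loose on the bench. Origin: centre of its underside; x and y square to its sides, z up. At the start its sides are turned up to 20 degrees from the rails.
- hoop: brass hoop, 36 mm across, 8 mm high, lying loose on the board within about 2 cm of its middle; it rides along. Origin: centre of its underside
- angle_stop: L-shaped steel stop bolted to the bench, 15 mm high; two rails at a right angle, 150 mm long inside, 16 mm thick. The corner points away from the robot. Origin: inside corner at bench height. Inner rail faces are the planes x = 0 (rail runs to -y) and y = 0 (rail runs to -x); z up. Board starts at negative x and y and is pushed along +x and +y; home, its centre is at (-50, -50) mm.
- doming_cube: brass doming cube, 40 mm, with round hollows; stands just outside one rail of the angle stop; leave alone. Origin: centre of its underside
- flux_jar: small amber glass jar with a steel lid, 42 mm across, 45 mm tall, standing on the robot's side of the board; leave alone. Origin: centre of its underside
- punch_stand: wooden block 50 x 90 x 24 mm with six steel punches standing in it, 57 mm tall in all; just outside the other rail of the stop; leave alone. Origin: centre of its underside
- hammer: small hammer lying at the right of the bench; leave alone
- graver: wooden mushroom handle, 38 mm across and 64 mm tall, standing head down at the left of the bench; leave alone
- scrap_tin: open aluminium tin 90 x 120 x 28 mm at the left of the bench; leave alone
- file: slim steel tool with a wooden handle lying at the right of the bench; leave alone

How it is judged (in metres and radians):
At the end, for the whole second after the job is handed in: The board lies flat and at rest in the corner of the stop: its centre within 3 mm of (-50, -50) mm in the stop's frame along each axis (no gap over about 3 mm at either rail), its sides within 0.05 rad of the rails, any quarter turn allowed; the hoop rests on the board (x of board in the frame of angle_stop between -0.053 and -0.047 m and y of board in the frame of angle_stop between -0.053 and -0.047 m and (angle between the x axis of board and the x axis of angle_stop, either way round below 0.05 rad or angle between the x axis of board and the y axis of angle_stop, either way round below 0.05 rad) and height (world z) of board below 0.003 m and angle between board's own z axis and vertical below 0.05 rad and linear speed of each of board, hoop below 0.01 m/s and horizontal distance between hoop and board below 0.05 m and height (world z) of hoop above 0.019 m); the robot touches nothing.
It fails at once if the board is lifted or tipped (height (world z) of board above 0.006 m or angle between board's own z axis and vertical above 0.1 rad).
It fails at once if the robot touches the hoop (contact force between any of the fingers, the arm and hoop above 0.3 N).
It fails at once if the hoop falls off the board (height (world z) of hoop below 0.015 m).
It fails at once if another thing on the bench is moved by more than 15 mm (distance of any of doming_cube, flux_jar, punch_stand, hammer, graver, scrap_tin, file from where it was at the start of the episode above 0.015 m).
It also fails if it takes over 51 s, if anything falls off the work surface, if the arm or the gripper's body presses on something with over 40 N, if the wrist force passes 120 N, or if a joint passes its speed limit or range.

ROBOT

A 6-joint arm with a two-finger parallel gripper is mounted at the origin on the work surface. World frame = base frame: x ahead of the robot, y to its left, z up, the work surface at z = 0. Lengths are in mm, angles in degrees, forces in N, time in s.
With the tool pointing down it reaches from about 300 to 850 mm from the base axis. Payload 4.2 kg.
Tool frame: the origin (TCP) lies at the very end of the fingers, on their centre line; the grasp point (between the pads) lies 19 mm behind it (env.grip_depth is the distance from the TCP to the grasp point, in mm); y points along the fingers, z is the direction in which the jaws open and shut, and the axes are right-handed (so a half turn about y gives the same grasp; the last joint's range is limited). The gripper opens to 91 mm and grips with 3 to 60 N. Pads are 32 mm wide; open, the fingers measure 118 mm over their backs; the gripper's body (76 mm by 178 mm) begins 60 mm behind the grasp point.
Start: joints at [62.911, 18.312, 89.639, -0, 72.044, -1.146], TCP at [251.56, 517.073, 174.076] pointing down, gripper open.
Joint ranges: [-177.97, 177.97], [-48.28, 115.42], [12.27, 149.76], [-77.06, 257.06], [2.81, 150.46], [-146.56, 146.56]. Speed limits (degrees/s): [147.25, 147.25, 180, 180, 180, 180].

INTERFACE

Orientations are given as [roll, pitch, yaw] about the fixed x, y, z axes, in that order (R = Rz(yaw) Ry(pitch) Rx(roll)).
In Python, from workcell import state, imaging, job, env gives the robot as it stands.
- The arm moves only by the shell command python3 -m pendant 'ROWS' [FORCE]. ROWS is JSON, a list of rows, each an object with "delta_pos": the shift along the tool's x, y, z in cm, a list of three; "twist": the turn, a rotation vector about the tool's x, y, z in degrees, a list of three; "grip": the opening in per cent of the stroke, from 0 (shut) to 100 (fully open). In form: [{"delta_pos": [tx, ty, tz], "twist": [wx, wy, wz], "grip": grip}, ...]. A call has exactly 5 rows; each row is the pose to reach, as a shift and turn from the pose commanded when the call began, along the tool's axes at that moment; what a row does not reach only later rows make up. A row lasts 1/10 s, in which the tool goes at most 50 mm and 8.59 degrees, less where a joint would pass 70% of its speed; a pose out of reach is approached as far as the arm can. A call with a gripper value outside its range is refused whole. The fingers move at their own pace and stop on an object; FORCE is the grip in N (left out, the last holds). Time passes only in rows, so rows that repeat a pose let the fingers close, or fill a call up. It gives the time, the measured TCP pose, the force and the opening at its end, in the units of the state.
- state(): the state, without advancing time (a new reading comes with each control period).
- imaging.grab_frame(name): name is "scene" or "top" or "wrist"; returns (picture, depth): 384x512x3 uint8, red, green, blue; 384x512 float32, mm along the optical axis (not along the pixel's ray), 0 where there is no reading.
- imaging.camera_info(name): a dict with "fx", "fy", "cx", "cy" (pixels), "R" (3x3) and "t" (3): a world point X has camera coordinates R X + t. Camera axes: x right, y down, z forward; pixel columns grow to the right and rows downward; lengths in mm; the calibration is good to about 2 mm. A picture is of the moment at which its call begins: read the wrist's pose just before it. camera_info takes no time and is no camera call; for the wrist camera it gives the pose at the moment of the call.
- job.job_done(): hands the job in, once; it reports no verdict.
The state is a dict: "time_s": time; "qpos": joint angles; "qvel": joint speeds; "effort": joint torques, N m; "ee_pos": TCP position; "ee_rot": TCP orientation; "force": force on the tool from outside, world axes, zero at the start; "torque": the same for the moment, N m; "gripper_width": finger opening in mm.
Only numpy, scipy, OpenCV 4.12 (cv2) and the standard library are available. Lean on these libraries where they do the work, as an engineer would, in place of code of your own. Each camera call takes 0.05 s, during which the arm holds its last target.

## Working session

There is one attempt and no reset: what is moved stays moved. The work goes in short steps, Python scripts to look and compute and a shell command to move; the robot and the scene stay as the last step left them, time stands still between calls to the robot, and variables do not carry over. Pictures are saved under pics/ and viewed, and the job is handed in when it is done.

```bash
ls; mkdir -p pics; python3 - <<'E'
from workcell import state, imaging, job, env
import cv2
print(state())
for n in("scene","top"):
    p,d=imaging.grab_frame(n); cv2.imwrite(f"pics/{n}0.png",p[:,:,::-1]); 
    import numpy as np; np.savez(f"{n}0.npz",p=p,d=d); print(n,imaging.camera_info(n))
E
```

```text
pics
{'time_s': 0.0, 'qpos': array([ 6.29105397e+01,  1.83523484e+01,  8.97045720e+01,  1.24332275e-03,
        7.20444977e+01, -1.14631373e+00]), 'qvel': array([ 0.07334997, -0.02532464,  0.00215381, -0.04095761,  0.02089124,
       -0.13411853]), 'effort': array([ 4.53368903e-04, -4.12458944e+01, -2.31968129e+01,  7.26666790e-02,
        4.56206140e-02, -1.35862451e-04]), 'ee_pos': array([251.2894395 , 516.55604758, 173.22568425]), 'ee_rot': array([-9.01013742e+01,  3.21078283e-03, -2.59435338e+01]), 'force': array([ 0.61317032,  0.67829169, -0.98469931]), 'torque': array([ 0.01476779, -0.02366676,  0.00244442]), 'gripper_width': 90.89303229377933}
scene {'fx': 466.4683655971913, 'fy': 466.4683655971913, 'cx': 261.77429182650127, 'cy': 192.14694248414645, 'R': array([[ 0.11156365,  0.99365986, -0.01391533],
       [ 0.84054729, -0.10182421, -0.53208278],
       [-0.53012622,  0.04766461, -0.84657798]]), 't': array([ -69.0809864 , -456.23850482, 1642.77647898])}
top {'fx': 359.1961549301235, 'fy': 359.1961549301235, 'cx': 251.28580020046445, 'cy': 185.26327789116476, 'R': array([[ 0.00166979, -0.99982324,  0.01872722],
       [-0.98288665, -0.00509057, -0.18414101],
       [ 0.18420379, -0.01809926, -0.98272141]]), 't': array([ -10.16653689,  580.91256883, 1004.59864981])}
```

View pics/top0.png

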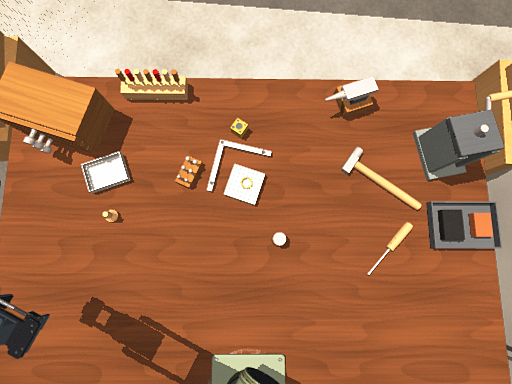

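View pics/scene0.png

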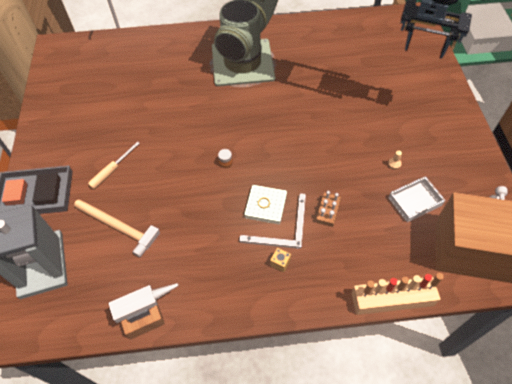

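The top view shows the board centred near (245,184), with the hoop at (247,183). The stop's corner is near (221,141), with arms to (271,153) and (211,190). The cube is at (239,127), the punches at (188,171) and the jar at (279,239). Next I'll measure them.

```bash
cat > h.py <<'E'
import numpy as np, cv2
from workcell import state, imaging
def ray(ci,uv,z):
    uv=np.atleast_2d(uv).astype(float); R=ci["R"];t=ci["t"];C=-R.T@t
    d=np.c_[(uv[:,0]-ci["cx"])/ci["fx"],(uv[:,1]-ci["cy"])/ci["fy"],np.ones(len(uv))]@R
    return C+d*((z-C[2])/d[:,2])[:,None]
def comps(p,box,sat=70,val=150):
    hsv=cv2.cvtColor(p,cv2.COLOR_RGB2HSV); m=((hsv[:,:,1]<sat)&(hsv[:,:,2]>val)).astype(np.uint8)
    k=np.zeros_like(m);x0,y0,x1,y1=box;k[y0:y1,x0:x1]=1
    cs,_=cv2.findContours(m*k,cv2.RETR_EXTERNAL,cv2.CHAIN_APPROX_NONE)
    return [c[:,0,:] for c in cs if cv2.contourArea(c)>40]
E
python3 - <<'E'
from h import *
for n,box in(("top",(195,130,300,260)),("scene",(200,140,320,255))):
    f=np.load(n+"0.npz");p=f["p"];d=f["d"];ci=imaging.camera_info(n)
    for c in comps(p,box):
        for z in (15,22):
            w=ray(ci,c,z)[:,:2].astype(np.float32); r=cv2.minAreaRect(w)
            print(n,z,len(c),c.mean(0).round(),np.round(r[0],1),np.round(r[1],1),round(r[2],1))
    x0,y0,x1,y1=box
    v=cv2.resize(p[y0:y1,x0:x1],None,fx=5,fy=5,interpolation=cv2.INTER_CUBIC)
    cv2.imwrite(f"pics/{n}c.png",v[:,:,::-1])
E
```

```text
top 15 36 [279. 238.] [427.2 -92.2] [37.5 36.6] 71.8
top 22 36 [279. 238.] [427.  -91.5] [37.3 36.3] 71.8
top 15 121 [244. 184.] [593.6  13.2] [101.5 102.1] 71.4
top 22 121 [244. 184.] [592.2  13.1] [100.9 101.4] 71.4
top 15 199 [231. 157.] [635.8  29.4] [165.9 167.8] 76.4
top 22 199 [231. 157.] [634.2  29.2] [164.9 166.7] 76.4
scene 15 221 [283. 230.] [636.1  29.3] [168.6 170.4] 76.8
scene 22 221 [283. 230.] [639.9  28.8] [167.5 169.3] 76.8
scene 15 135 [266. 204.] [591.9  13.2] [104.8 112.1] 71.3
scene 22 135 [266. 204.] [596.   12.8] [104.1 111.4] 71.3
scene 15 34 [224. 154.] [404.  -89.2] [39.8 37.7] 83.0
scene 22 34 [224. 154.] [409.3 -89. ] [39.6 37.4] 83.0
```

View pics/topc.png

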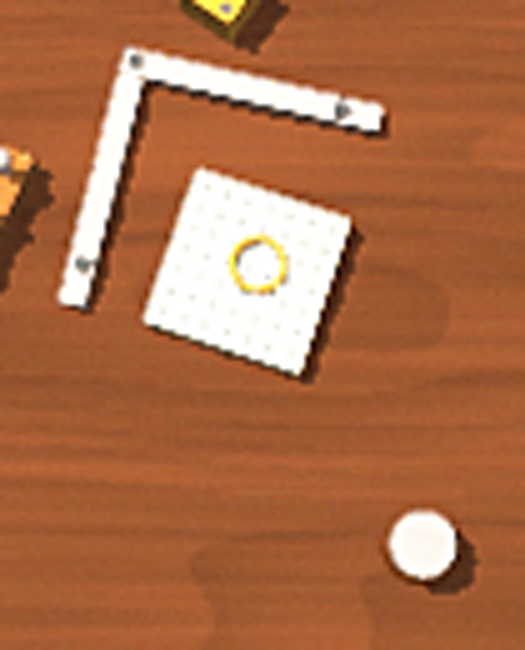

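View pics/scenec.png

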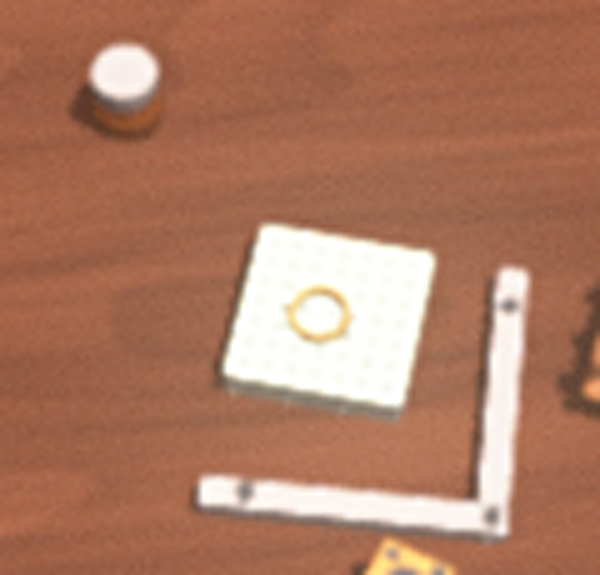

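```bash
cat >> h.py <<'E'
from scipy.spatial.transform import Rotation as Ro
I=np.array([716.7,78.8]); A=np.radians(-13.6); e1=np.array([np.cos(A),np.sin(A)]); e2=np.array([-np.sin(A),np.cos(A)])
def go(sx,sy,z,yaw):
    s=state(); T=np.r_[I+sx*e1+sy*e2,z]; R=Ro.from_euler("xyz",s["ee_rot"],degrees=True); G=Ro.from_euler("xyz",[-90,0,yaw],degrees=True)
    p=s["ee_pos"]; q=p[:2]-I
    print("t",round(s["time_s"],2),"stopxy",round(q@e1,1),round(q@e2,1),"z",p[2].round(1),"rot",s["ee_rot"].round(1),"w",round(s["gripper_width"],1),"F",s["force"].round(1))
    print("target",T.round(1),"delta cm",(R.inv().apply(T-p)/10).round(2),"twist",(R.inv()*G).as_rotvec(degrees=True).round(2))
E
python3 -c "
from h import *
go(-191,-93,100,-13.6)"
```

```text
t 0.1 stopxy -555.3 316.1 z 173.3 rot [-90.1   0.  -25.9] w 91.5 F [-1.3 -0.   0.1]
target [509.2  33.3 100. ] delta cm [ 44.33   7.38 -32.16] twist [ 9.000e-02 -1.234e+01 -1.000e-02]
```

```bash
python3 -m pendant '[{"delta_pos":[4,0.5,-3],"twist":[0,-2.5,0],"grip":60},{"delta_pos":[8,1,-6],"twist":[0,-5,0],"grip":60},{"delta_pos":[12,1.5,-9],"twist":[0,-7.5,0],"grip":60},{"delta_pos":[16,2,-12],"twist":[0,-10,0],"grip":60},{"delta_pos":[20,2.5,-15],"twist":[0,-12.3,0],"grip":60}]' 20
python3 -c "
from h import *
go(-191,-93,100,-13.6)"
```

```text
time_s: 0.6
ee_pos: [365.5, 293.9, 148.8]
ee_rot: [-90.0, 0.0, -13.5]
force: [0.7, 0.5, 0.9]
gripper_width: 55.6
t 0.6 stopxy -391.9 126.5 z 148.8 rot [-90.    0.  -13.5] w 55.6 F [0.7 0.5 0.9]
target [509.2  33.3 100. ] delta cm [ 20.06   4.88 -21.98] twist [ 0.01  0.09 -0.  ]
```

```bash
python3 -m pendant '[{"delta_pos":[3.3,0.8,-3.6],"twist":[0,0,0],"grip":60},{"delta_pos":[6.6,1.6,-7.2],"twist":[0,0,0],"grip":60},{"delta_pos":[10,2.4,-10.8],"twist":[0,0,0],"grip":60},{"delta_pos":[13.3,3.2,-14.4],"twist":[0,0,0],"grip":60},{"delta_pos":[16.6,4,-18],"twist":[0,0,0],"grip":60}]'
python3 -c "
from h import *
go(-191,-93,100,-13.6)"
```

```text
time_s: 1.1
ee_pos: [484.5, 79.8, 108.7]
ee_rot: [-90.0, 0.0, -13.7]
force: [1.3, 0.4, -0.5]
gripper_width: 55.0
t 1.1 stopxy -225.9 -53.6 z 108.7 rot [-90.    0.  -13.7] w 55.0 F [ 1.3  0.4 -0.5]
target [509.2  33.3 100. ] delta cm [ 3.49  0.87 -3.93] twist [-0.01 -0.06 -0.01]
```

Now move over and descend to z≈50, then look before going lower.

```bash
python3 -m pendant '[{"delta_pos":[1.5,0.8,-2],"twist":[0,0,0],"grip":60},{"delta_pos":[3.3,1.5,-3.9],"twist":[0,0,0],"grip":60},{"delta_pos":[3.3,3.5,-3.9],"twist":[0,0,0],"grip":60},{"delta_pos":[3.3,5.5,-3.9],"twist":[0,0,0],"grip":60},{"delta_pos":[3.3,5.9,-3.9],"twist":[0,0,0],"grip":60}]'
python3 - <<'E'
from h import *
go(-191,-93,8,-13.6)
p,d=imaging.grab_frame("scene"); cv2.imwrite("pics/s1.png",cv2.resize(p[130:270,180:340],None,fx=4,fy=4)[:,:,::-1])
E
```

```text
time_s: 1.6
ee_pos: [504.8, 35.6, 47.9]
ee_rot: [-90.1, 0.3, -13.7]
force: [-0.3, 0.3, -0.2]
gripper_width: 54.8
t 1.6 stopxy -195.8 -91.8 z 47.9 rot [-90.1   0.3 -13.7] w 54.8 F [-0.3  0.3 -0.2]
target [509.2  33.3   8. ] delta cm [ 0.5   3.99 -0.12] twist [ 0.08 -0.08 -0.29]
```

View pics/s1.png

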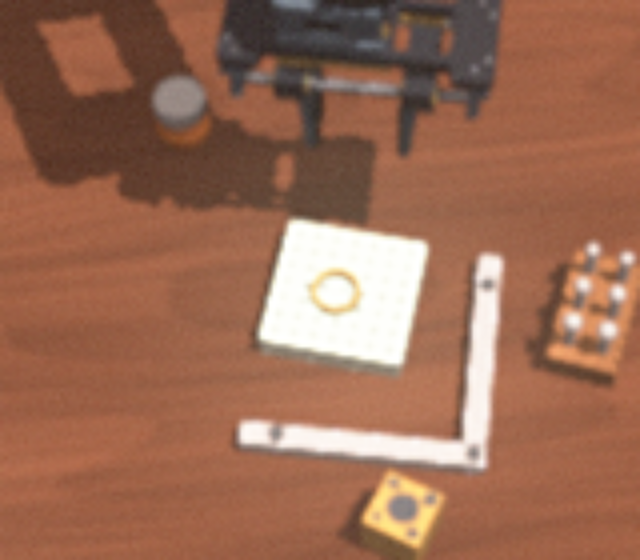

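The fingertips, at (312,145) and (404,150) in the crop, stand behind the board's near edge (290..428,225). They clear both the board and the jar. Descending.

```bash
python3 -m pendant '[{"delta_pos":[0,1.5,0],"twist":[0,0,0],"grip":60},{"delta_pos":[0,3,0],"twist":[0,0,0],"grip":60},{"delta_pos":[0.2,4,0],"twist":[0,0,0],"grip":60},{"delta_pos":[0.6,4,0],"twist":[0,0,0],"grip":60},{"delta_pos":[1,4,0],"twist":[0,0,0],"grip":60}]'
python3 -m pendant '[{"delta_pos":[0.4,0,0],"twist":[0,0,0],"grip":60},{"delta_pos":[0.8,0,0],"twist":[0,0,0],"grip":60},{"delta_pos":[1.2,0,0],"twist":[0,0,0],"grip":60},{"delta_pos":[1.6,0,0],"twist":[0,0,0],"grip":60},{"delta_pos":[2,0,0],"twist":[0,0,0],"grip":60}]'
python3 - <<'E'
from h import *
go(-121,-93,8,-13.6)
E
```

```text
time_s: 2.15
ee_pos: [517.6, 33.8, 10.8]
ee_rot: [-90.0, -0.1, -13.6]
force: [0.3, 0.2, -0.3]
gripper_width: 54.9
time_s: 2.65
ee_pos: [536.5, 28.9, 10.3]
ee_rot: [-90.0, -0.0, -13.6]
force: [-0.2, 0.0, 0.4]
gripper_width: 54.6
t 2.65 stopxy -163.4 -90.9 z 10.3 rot [-90.   -0.  -13.6] w 54.6 F [-0.2  0.   0.4]
target [577.2  16.9   8. ] delta cm [ 4.24  0.23 -0.21] twist [-0.01 -0.05  0.01]
```

```bash
python3 -m pendant '[{"delta_pos":[0.3,0.1,0],"twist":[0,0,0],"grip":60},{"delta_pos":[0.6,0.2,0],"twist":[0,0,0],"grip":60},{"delta_pos":[0.9,0.2,0],"twist":[0,0,0],"grip":60},{"delta_pos":[1.2,0.2,0],"twist":[0,0,0],"grip":60},{"delta_pos":[1.4,0.2,0],"twist":[0,0,0],"grip":60}]'
python3 - <<'E'
from h import *
go(-121,-93,8,-13.6)
p,d=imaging.grab_frame("scene"); cv2.imwrite("pics/s2.png",cv2.resize(p[130:270,180:340],None,fx=4,fy=4)[:,:,::-1])
E
```

```text
time_s: 3.15
ee_pos: [550.0, 25.6, 8.2]
ee_rot: [-90.0, -0.0, -13.6]
force: [0.3, 0.2, -0.9]
gripper_width: 54.5
t 3.15 stopxy -149.5 -90.9 z 8.2 rot [-90.   -0.  -13.6] w 54.5 F [ 0.3  0.2 -0.9]
target [577.2  16.9   8. ] delta cm [ 2.85  0.02 -0.21] twist [-0.01 -0.05  0.01]
```

View pics/s2.png

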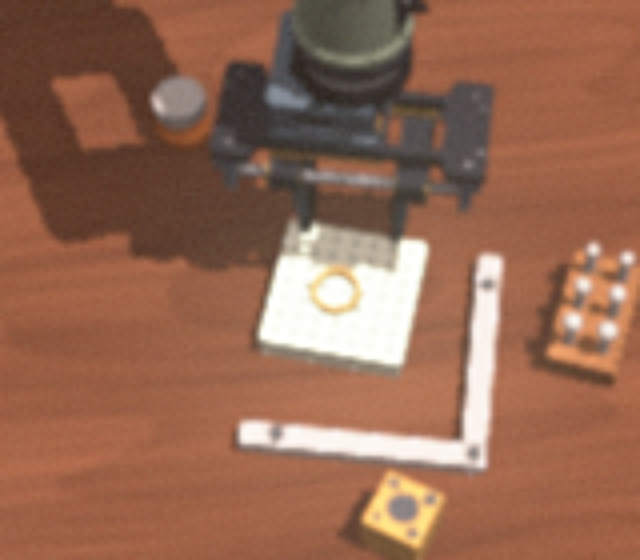

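```bash
python3 - <<'E'
from h import *
p,d=imaging.grab_frame("top"); q,dq=imaging.grab_frame("wrist")
cv2.imwrite("pics/t2.png",cv2.resize(p[120:260,180:310],None,fx=4,fy=4)[:,:,::-1])
cv2.imwrite("pics/w2.png",q[:,:,::-1])
p,d=imaging.grab_frame("scene");ci=imaging.camera_info("scene")
cv2.imwrite("pics/s3.png",cv2.resize(p[170:235,230:305],None,fx=10,fy=10,interpolation=cv2.INTER_CUBIC)[:,:,::-1])
R,t=ci["R"],ci["t"]
for P in ([550,25.6,8],[592.2,13.1,22],[716.7,78.8,15]):
    c=R@np.array(P)+t; print(P,(c[0]/c[2]*ci["fx"]+ci["cx"]).round(1),(c[1]/c[2]*ci["fy"]+ci["cy"]).round(1))
# board surface heights by depth
for u,v in ((262,205),(255,210),(270,212),(245,200)):
    z=d[v,u]; X=R.T@(np.array([(u-ci["cx"])/ci["fx"]*z,(v-ci["cy"])/ci["fy"]*z,z])-t); print(u,v,X.round(1))
E
```

```text
[550, 25.6, 8] 267.9 191.9
[592.2, 13.1, 22] 265.2 202.3
[716.7, 78.8, 15] 294.9 240.6
262 205 [597.7   3.3  18.3]
255 210 [611.8 -17.9  18.8]
270 212 [624.1  22.7  20.4]
245 200 [ 5.647e+02 -4.240e+01  3.000e-01]
```

View pics/t2.png

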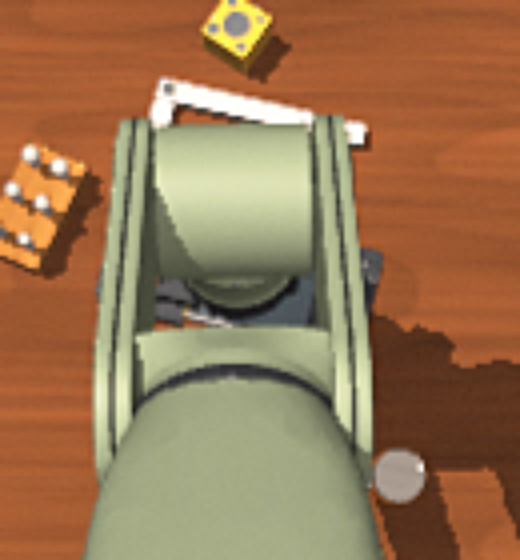

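View pics/w2.png

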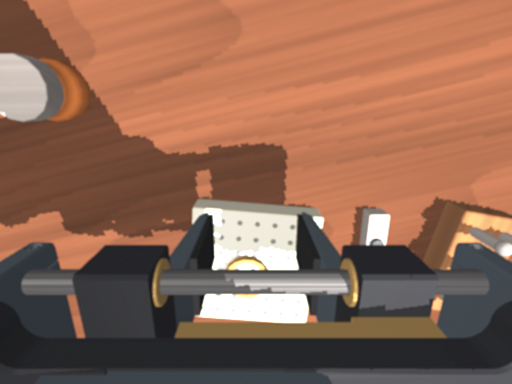

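View pics/s3.png

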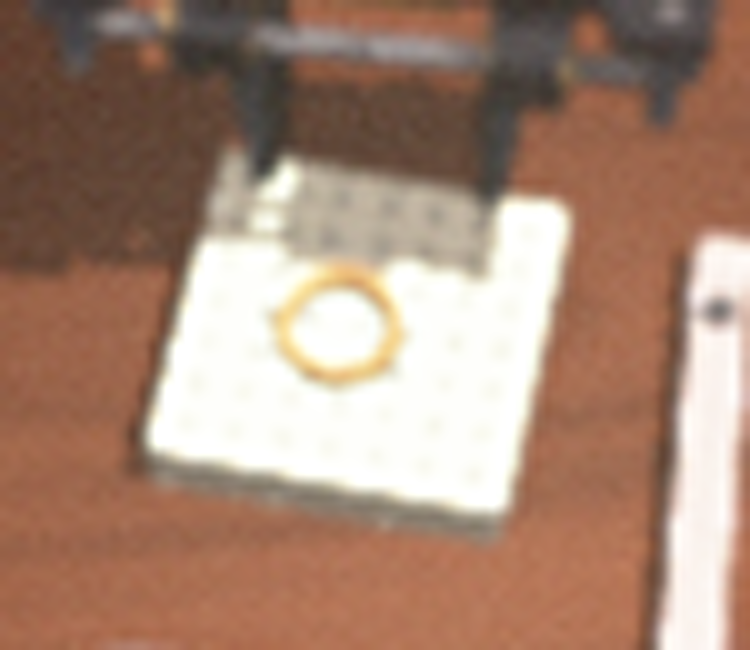

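```bash
python3 - <<'E'
from h import *
s=state()
for n,pts in(("wrist",[(200,222),(207,216),(312,222),(250,230),(250,208),(210,208),(320,222),(250,190),(378,220)]),("scene",[(256,187),(255,186),(256,184),(279,187),(279,189),(278,185),(266,192),(275,215)])):
    ci=imaging.camera_info(n);p,d=imaging.grab_frame(n);R,t=ci["R"],ci["t"]
    print(n,"C",(-R.T@t).round(0),"fwd",R[2].round(2))
    for u,v in pts:
        z=d[v,u]; X=R.T@(np.array([(u-ci["cx"])/ci["fx"]*z,(v-ci["cy"])/ci["fy"]*z,z])-t); print(u,v,p[v,u],X.round(1))
    if n=="wrist": cv2.imwrite("pics/w3.png",cv2.resize(p[190:330,170:350],None,fx=4,fy=4)[:,:,::-1])
    # tcp proj
    c=R@s["ee_pos"]+t; print("tcp",c[:2]/c[2]*ci["fx"]+[ci["cx"],ci["cy"]])
E
```

```text
wrist C [468.  46. 219.] fwd [ 0.29 -0.07 -0.95]
200 222 [62 69 75] [526.   -1.3  65.6]
207 216 [46 49 54] [ 5.285e+02 -2.000e-01  5.120e+01]
312 222 [59 66 71] [542.3  63.5  64.5]
250 230 [243 238 223] [558.   20.6  22. ]
250 208 [151 147 132] [543.9  24.   12.3]
210 208 [227 223 196] [534.3  -5.   19. ]
320 222 [255 255 255] [563.7  74.1  22.8]
250 190 [110  71  52] [5.331e+02 2.650e+01 2.000e-01]
378 220 [255 255 255] [576.4 119.9  15.4]
tcp [253.85087796 212.07891042]
scene C [1262.  -56. 1147.] fwd [-0.53  0.05 -0.85]
256 187 [111 108  99] [559.2  -8.7  54.6]
255 186 [92 91 84] [556.4 -11.2  55.9]
256 184 [71 67 63] [556.7  -8.1  65.9]
279 187 [73 68 65] [573.9  53.8  65.5]
279 189 [103  97  87] [577.8  53.3  61.5]
278 185 [77 67 61] [572.6  51.   74.1]
266 192 [196 183 165] [560.7  19.   25.4]
275 215 [254 254 252] [636.6  35.1  22.8]
tcp [267.89192685 191.72248373]
```

View pics/w3.png

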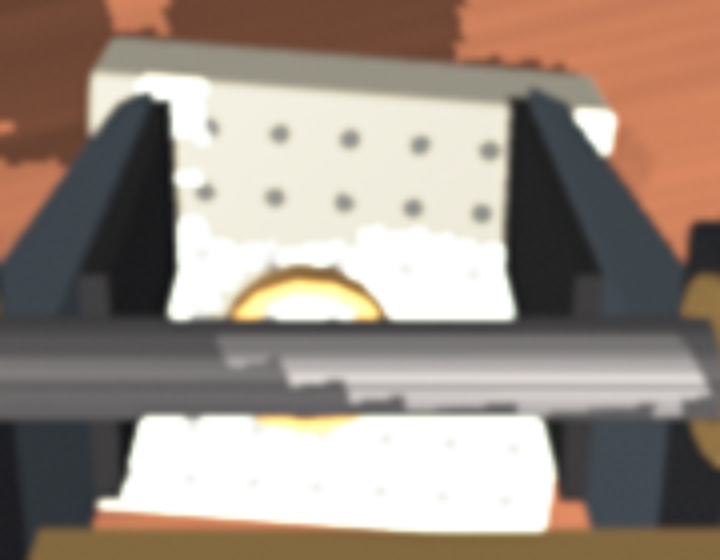

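```bash
python3 - <<'E'
from h import *
for n,pts in(("scene",[(256.5,188),(279.2,189.8)]),("wrist",[(206,213.5),(305,213)])):
    ci=imaging.camera_info(n)
    for z in(8,22,30,40,50,60): 
        w=ray(ci,pts,z)[:,:2]; print(n,z,w.round(0).tolist(), "stop",[((q-I)@e1).round(0) for q in w],[((q-I)@e2).round(0) for q in w])
p,d=imaging.grab_frame("wrist");ci=imaging.camera_info("wrist");R,t=ci["R"],ci["t"]
# all points of finger by depth: dark pixels closest above board/bench between
v,u=np.mgrid[0:384,0:512]; z=d
X=np.stack([(u-ci["cx"])/ci["fx"]*z,(v-ci["cy"])/ci["fy"]*z,z],-1)-t; X=X@R
m=(d>0)&(p.max(2)<110)&(X[...,2]>24)&(v>205)&(v<262)&(u>180)&(u<335)
for lo in range(24,120,8):
    k=m&(X[...,2]>=lo)&(X[...,2]<lo+8); 
    if k.sum(): q=X[k][:,:2]-I; print(lo,k.sum(),"sx",(q@e1).min().round(0),(q@e1).max().round(0),"sy",np.percentile(q@e2,[0,25,75,100]).round(0))
E
```

```text
scene 8 [[533.0, -6.0], [547.0, 59.0]] stop [np.float64(-159.0), np.float64(-160.0)] [np.float64(-125.0), np.float64(-59.0)]
scene 22 [[542.0, -6.0], [556.0, 58.0]] stop [np.float64(-150.0), np.float64(-151.0)] [np.float64(-124.0), np.float64(-59.0)]
scene 30 [[547.0, -7.0], [561.0, 57.0]] stop [np.float64(-145.0), np.float64(-146.0)] [np.float64(-123.0), np.float64(-58.0)]
scene 40 [[553.0, -7.0], [567.0, 56.0]] stop [np.float64(-139.0), np.float64(-140.0)] [np.float64(-122.0), np.float64(-58.0)]
scene 50 [[560.0, -7.0], [573.0, 55.0]] stop [np.float64(-132.0), np.float64(-134.0)] [np.float64(-121.0), np.float64(-57.0)]
scene 60 [[566.0, -8.0], [580.0, 54.0]] stop [np.float64(-126.0), np.float64(-127.0)] [np.float64(-120.0), np.float64(-57.0)]
wrist 8 [[542.0, -12.0], [560.0, 66.0]] stop [np.float64(-149.0), np.float64(-149.0)] [np.float64(-130.0), np.float64(-49.0)]
wrist 22 [[537.0, -8.0], [554.0, 64.0]] stop [np.float64(-154.0), np.float64(-155.0)] [np.float64(-127.0), np.float64(-52.0)]
wrist 30 [[534.0, -6.0], [551.0, 64.0]] stop [np.float64(-158.0), np.float64(-158.0)] [np.flo
[... 181 characters left out ...]
], [542.0, 62.0]] stop [np.float64(-166.0), np.float64(-166.0)] [np.float64(-122.0), np.float64(-58.0)]
wrist 60 [[524.0, 2.0], [537.0, 61.0]] stop [np.float64(-170.0), np.float64(-170.0)] [np.float64(-120.0), np.float64(-59.0)]
40 1 sx -166.0 -166.0 sy [-58. -58. -58. -58.]
48 151 sx -166.0 -136.0 sy [-125. -118.  -61.  -54.]
56 311 sx -166.0 -137.0 sy [-126. -118.  -63.  -54.]
64 353 sx -167.0 -141.0 sy [-128. -118.  -62.  -54.]
72 385 sx -167.0 -144.0 sy [-128. -120.  -61.  -53.]
80 417 sx -167.0 -150.0 sy [-128. -121.  -60.  -52.]
88 436 sx -167.0 -155.0 sy [-128. -121.  -59.  -51.]
96 418 sx -167.0 -160.0 sy [-126. -121.  -58.  -52.]
104 141 sx -167.0 -164.0 sy [-124. -121.  -57.  -54.]
```

The arm's reading disagrees with the pictures. The state says TCP z = 8, but both the wrist depth and the two-view rays put the fingertips at z ≈ 49, above the board. Stop x/y agree: fingers from -166 to -134, 32 mm wide. I trust the cameras, since they put the board top at 22 and the rail at 15. I'll back off, go down in steps and check the tip height again.

```bash
python3 -m pendant '[{"delta_pos":[-1,0,0],"twist":[0,0,0],"grip":60},{"delta_pos":[-2.5,0,0],"twist":[0,0,0],"grip":60},{"delta_pos":[-4.3,0,0],"twist":[0,0,0],"grip":60},{"delta_pos":[-4.3,0.8,0],"twist":[0,0,0],"grip":60},{"delta_pos":[-4.3,1.6,0],"twist":[0,0,0],"grip":60}]'
cat >> h.py <<'E'
def tips(vmax=262):
    ci=imaging.camera_info("wrist");p,d=imaging.grab_frame("wrist");R,t=ci["R"],ci["t"]
    v,u=np.mgrid[0:384,0:512]; X=np.stack([(u-ci["cx"])/ci["fx"]*d,(v-ci["cy"])/ci["fy"]*d,d],-1)-t; X=X@R
    m=(d>0)&(p.max(2)<110)&(v>150)&(v<vmax)&(u>180)&(u<335)
    S=(X[...,:2]-I)@np.c_[e1,e2]; s=state(); c=(s["ee_pos"][:2]-I)@np.c_[e1,e2]
    m&=(np.abs(S-c).max(-1)<60)&(np.abs(S-c).min(-1)<17.5)
    for lo in range(-2,70,4):
        k=m&(X[...,2]>=lo)&(X[...,2]<lo+4)
        if k.sum()>3: print(lo,k.sum(),"sx",S[k][:,0].min().round(),S[k][:,0].max().round(),"sy",S[k][:,1].min().round(),S[k][:,1].max().round())
    return p
E
python3 - <<'E'
from h import *
go(-191,-93,-33,-13.6); p=tips(); cv2.imwrite("pics/w4.png",p[:,:,::-1])
E
```

```text
time_s: 4.0
ee_pos: [508.2, 35.9, -8.0]
ee_rot: [-90.0, -0.1, -13.6]
force: [-0.1, 0.2, -0.5]
gripper_width: 55.1
t 4.0 stopxy -192.6 -90.7 z -8.0 rot [-90.   -0.1 -13.6] w 55.1 F [-0.1  0.2 -0.5]
target [509.2  33.3 -33. ] delta cm [ 0.16  2.5  -0.23] twist [-0.02 -0.02  0.08]
-2 308 sx -209.0 -176.0 sy -147.0 -58.0
30 33 sx -208.0 -177.0 sy -122.0 -59.0
34 121 sx -209.0 -176.0 sy -124.0 -56.0
38 161 sx -209.0 -177.0 sy -126.0 -54.0
42 168 sx -209.0 -179.0 sy -127.0 -54.0
46 164 sx -209.0 -182.0 sy -127.0 -53.0
50 189 sx -209.0 -184.0 sy -127.0 -53.0
54 189 sx -209.0 -186.0 sy -128.0 -53.0
58 182 sx -209.0 -190.0 sy -128.0 -53.0
62 211 sx -209.0 -191.0 sy -128.0 -52.0
66 208 sx -209.0 -194.0 sy -129.0 -52.0
```

View pics/w4.png

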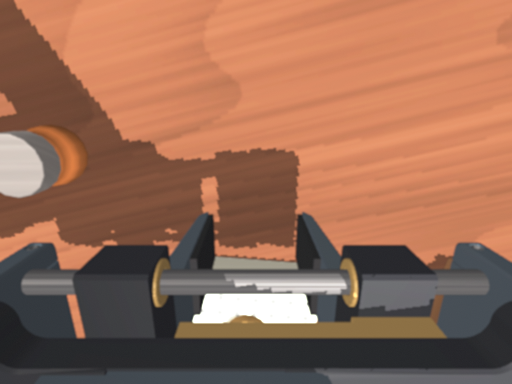

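The fingertips at (207,215) and (303,215) are behind the board, and the depth puts them at z ≈ 32 where the state says -8. So the offset is about 40 mm. I'll go down another 23 mm, gently at the end.

```bash
python3 -m pendant '[{"delta_pos":[0,0.8,0],"twist":[0,0,0],"grip":60},{"delta_pos":[0,1.5,0],"twist":[0,0,0],"grip":60},{"delta_pos":[0,1.9,0],"twist":[0,0,0],"grip":60},{"delta_pos":[0,2.1,0],"twist":[0,0,0],"grip":60},{"delta_pos":[0,2.3,0],"twist":[0,0,0],"grip":60}]'
python3 - <<'E'
from h import *
go(-191,-93,-33,-13.6); p=tips()
p,d=imaging.grab_frame("scene"); cv2.imwrite("pics/s5.png",cv2.resize(p[130:270,180:340],None,fx=4,fy=4)[:,:,::-1])
E
```

```text
time_s: 4.55
ee_pos: [508.1, 35.8, -31.1]
ee_rot: [-90.0, 0.0, -13.6]
force: [1.7, 0.9, 0.2]
gripper_width: 54.5
t 4.55 stopxy -192.7 -90.9 z -31.1 rot [-90.    0.  -13.6] w 54.5 F [1.7 0.9 0.2]
target [509.2  33.3 -33. ] delta cm [ 0.17  0.19 -0.21] twist [-0.01 -0.05 -0.  ]
-2 351 sx -209.0 -176.0 sy -142.0 -50.0
6 27 sx -209.0 -181.0 sy -122.0 -59.0
10 140 sx -209.0 -175.0 sy -125.0 -56.0
14 158 sx -209.0 -176.0 sy -126.0 -54.0
18 153 sx -209.0 -179.0 sy -127.0 -54.0
22 178 sx -209.0 -182.0 sy -127.0 -54.0
26 177 sx -209.0 -184.0 sy -127.0 -54.0
30 190 sx -209.0 -186.0 sy -128.0 -53.0
34 189 sx -209.0 -188.0 sy -128.0 -53.0
38 205 sx -209.0 -191.0 sy -129.0 -52.0
42 203 sx -209.0 -193.0 sy -128.0 -52.0
46 223 sx -209.0 -195.0 sy -129.0 -51.0
50 214 sx -210.0 -198.0 sy -128.0 -52.0
54 223 sx -209.0 -201.0 sy -127.0 -51.0
58 206 sx -210.0 -203.0 sy -126.0 -52.0
62 197 sx -210.0 -205.0 sy -125.0 -53.0
66 87 sx -209.0 -207.0 sy -124.0 -54.0
```

View pics/s5.png

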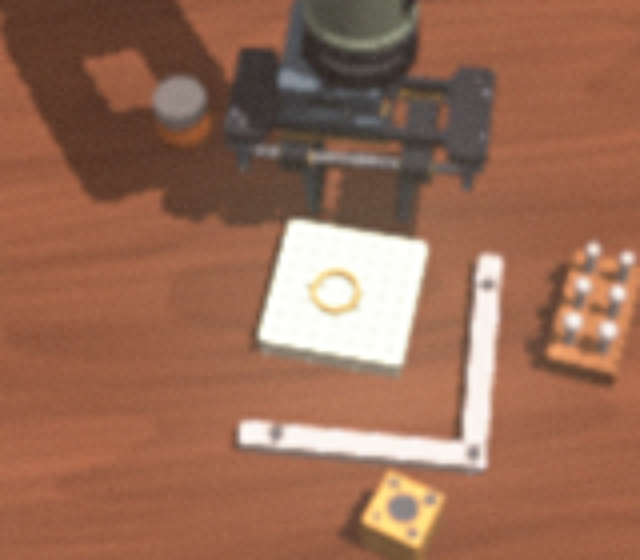

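Tips are now at z ≈ 8, just behind the board. The board, hoop and jar haven't moved. Starting push 1 along stop +x.

```bash
python3 -m pendant '[{"delta_pos":[0.3,0,-0.1],"twist":[0,0,0],"grip":60},{"delta_pos":[0.7,0,-0.2],"twist":[0,0,0],"grip":60},{"delta_pos":[1.1,0,-0.2],"twist":[0,0,0],"grip":60},{"delta_pos":[1.5,0,-0.2],"twist":[0,0,0],"grip":60},{"delta_pos":[1.8,0,-0.2],"twist":[0,0,0],"grip":60}]'
python3 -m pendant '[{"delta_pos":[0.2,0,0],"twist":[0,0,0],"grip":60},{"delta_pos":[0.4,0,0],"twist":[0,0,0],"grip":60},{"delta_pos":[0.6,0,0],"twist":[0,0,0],"grip":60},{"delta_pos":[0.8,0,0],"twist":[0,0,0],"grip":60},{"delta_pos":[1.0,0,0],"twist":[0,0,0],"grip":60}]'
python3 -m pendant '[{"delta_pos":[0.3,0,0],"twist":[0,0,0],"grip":60},{"delta_pos":[0.6,0,0],"twist":[0,0,0],"grip":60},{"delta_pos":[0.9,0,0],"twist":[0,0,0],"grip":60},{"delta_pos":[1.2,0,0],"twist":[0,0,0],"grip":60},{"delta_pos":[1.5,0,0],"twist":[0,0,0],"grip":60}]'
python3 - <<'E'
from h import *
go(-116,-93,-32,-13.6)
p,d=imaging.grab_frame("scene"); cv2.imwrite("pics/s6.png",cv2.resize(p[130:270,180:340],None,fx=4,fy=4)[:,:,::-1])
E
```

```text
time_s: 5.15
ee_pos: [523.5, 29.6, -31.0]
ee_rot: [-90.0, 0.2, -13.7]
force: [-5.1, 0.0, 3.3]
gripper_width: 54.6
time_s: 5.65
ee_pos: [535.1, 27.2, -31.0]
ee_rot: [-90.0, -0.0, -13.6]
force: [-2.7, -0.8, -1.1]
gripper_width: 54.6
time_s: 6.15
ee_pos: [549.5, 23.7, -30.9]
ee_rot: [-90.0, -0.0, -13.6]
force: [-2.7, 0.5, -1.6]
gripper_width: 54.4
t 6.15 stopxy -149.5 -92.8 z -30.9 rot [-90.   -0.  -13.6] w 54.4 F [-2.7  0.5 -1.6]
target [582.1  15.7 -32. ] delta cm [ 3.35  0.11 -0.01] twist [-0.01 -0.04  0.  ]
```

View pics/s6.png

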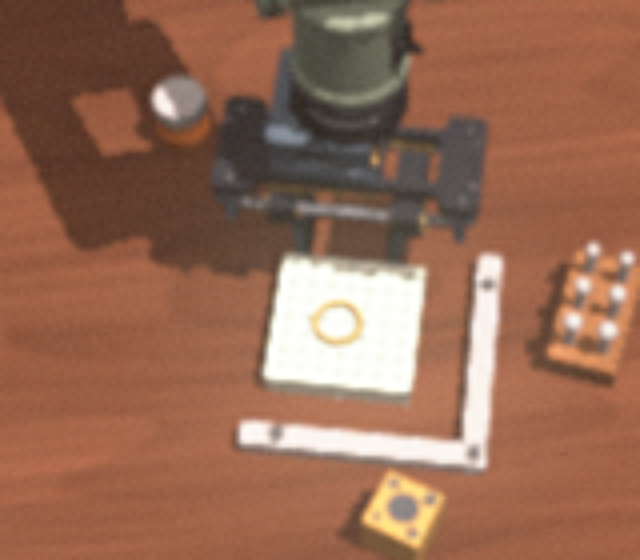

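The push is clean. The board is now parallel to the rails and the hoop is riding along at (337,322). About 33 mm remain to the rail.

```bash
python3 -m pendant '[{"delta_pos":[0.3,0,0],"twist":[0,0,0],"grip":60},{"delta_pos":[0.6,0,0],"twist":[0,0,0],"grip":60},{"delta_pos":[0.9,0,0],"twist":[0,0,0],"grip":60},{"delta_pos":[1.2,0,0],"twist":[0,0,0],"grip":60},{"delta_pos":[1.5,0,0],"twist":[0,0,0],"grip":60}]'
python3 -m pendant '[{"delta_pos":[0.3,0,0],"twist":[0,0,0],"grip":60},{"delta_pos":[0.6,0,0],"twist":[0,0,0],"grip":60},{"delta_pos":[0.9,0,0],"twist":[0,0,0],"grip":60},{"delta_pos":[1.1,0,0],"twist":[0,0,0],"grip":60},{"delta_pos":[1.3,0,0],"twist":[0,0,0],"grip":60}]'
python3 -m pendant '[{"delta_pos":[0.05,0,0],"twist":[0,0,0],"grip":60},{"delta_pos":[0.1,0,0],"twist":[0,0,0],"grip":60},{"delta_pos":[0.15,0,0],"twist":[0,0,0],"grip":60},{"delta_pos":[0.2,0,0],"twist":[0,0,0],"grip":60},{"delta_pos":[0.2,0,0],"twist":[0,0,0],"grip":60}]'
```

```text
time_s: 6.7
ee_pos: [563.9, 20.2, -30.8]
ee_rot: [-90.0, 0.0, -13.6]
force: [-3.8, 0.6, 1.1]
gripper_width: 54.9
time_s: 7.2
ee_pos: [576.4, 17.1, -30.8]
ee_rot: [-90.0, 0.0, -13.6]
force: [-4.7, 1.1, 2.9]
gripper_width: 54.6
time_s: 7.7
ee_pos: [578.4, 16.7, -30.8]
ee_rot: [-90.0, -0.0, -13.6]
force: [-5.2, 0.8, 2.3]
gripper_width: 54.8
```

```bash
python3 -m pendant '[{"delta_pos":[0.05,0,0],"twist":[0,0,0],"grip":60},{"delta_pos":[0.1,0,0],"twist":[0,0,0],"grip":60},{"delta_pos":[0.15,0,0],"twist":[0,0,0],"grip":60},{"delta_pos":[0.2,0,0],"twist":[0,0,0],"grip":60},{"delta_pos":[0.2,0,0],"twist":[0,0,0],"grip":60}]'
python3 - <<'E'
from h import *
go(-116,-93,-32,-13.6)
p,d=imaging.grab_frame("scene"); cv2.imwrite("pics/s7.png",cv2.resize(p[170:250,230:320],None,fx=8,fy=8,interpolation=cv2.INTER_CUBIC)[:,:,::-1])
E
```

```text
time_s: 8.2
ee_pos: [579.5, 16.4, -30.8]
ee_rot: [-90.0, 0.1, -13.6]
force: [-5.7, 1.2, 5.2]
gripper_width: 55.0
t 8.2 stopxy -118.7 -92.9 z -30.8 rot [-90.    0.1 -13.6] w 55.0 F [-5.7  1.2  5.2]
target [582.1  15.7 -32. ] delta cm [ 0.27  0.12 -0.01] twist [ 0.   -0.04 -0.09]
```

View pics/s7.png

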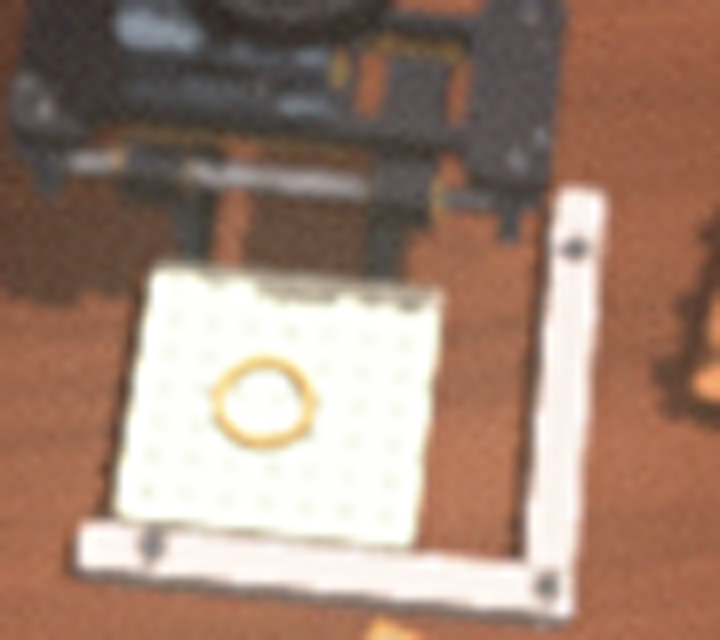

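```bash
python3 -m pendant '[{"delta_pos":[0.05,0,0],"twist":[0,0,0],"grip":60},{"delta_pos":[0.1,0,0],"twist":[0,0,0],"grip":60},{"delta_pos":[0.15,0,0],"twist":[0,0,0],"grip":60},{"delta_pos":[0.15,0,0],"twist":[0,0,0],"grip":60},{"delta_pos":[0.15,0,0],"twist":[0,0,0],"grip":60}]'
```

```text
time_s: 8.75
ee_pos: [579.4, 16.4, -30.7]
ee_rot: [-90.0, 0.3, -13.6]
force: [-9.1, 2.4, 6.7]
gripper_width: 54.5
```

The TCP has stopped while the force rises, so the board is flush on rail x. Next: back off straight, rise, turn -90° in yaw and go round to the -y side.

```bash
python3 -m pendant '[{"delta_pos":[-0.5,0,0],"twist":[0,0,0],"grip":60},{"delta_pos":[-1.5,0,0],"twist":[0,0,0],"grip":60},{"delta_pos":[-3,0,0],"twist":[0,0,0],"grip":60},{"delta_pos":[-4,-2,0],"twist":[0,0,0],"grip":60},{"delta_pos":[-4,-6,0],"twist":[0,0,0],"grip":60}]'
python3 - <<'E'
from h import *
go(-53,-185,70,-103.6)
p,d=imaging.grab_frame("scene"); cv2.imwrite("pics/s8.png",cv2.resize(p[130:270,180:340],None,fx=4,fy=4)[:,:,::-1])
ci=imaging.camera_info("scene")
for c in comps(p,(200,180,320,255)):
    w=ray(ci,c,22)[:,:2].astype(np.float32); r=cv2.minAreaRect(w); q=np.array(r[0])-I; print(len(c),np.round(r[0],1),np.round(r[1],1),round(r[2],1),"stop",q@e1,q@e2)
E
```

```text
time_s: 9.25
ee_pos: [539.4, 25.3, 27.1]
ee_rot: [-90.1, 0.4, -13.6]
force: [1.1, 0.2, 0.7]
gripper_width: 54.7
t 9.25 stopxy -159.8 -93.7 z 27.1 rot [-90.1   0.4 -13.6] w 54.7 F [1.1 0.2 0.7]
target [621.7 -88.6  70. ] delta cm [10.65 -4.34 -9.14] twist [ 0.36 89.98 -0.2 ]
286 [641.3  28.5] [167.4 172.8] 76.7 stop -61.46535985356841 -66.66305431243651
```

View pics/s8.png

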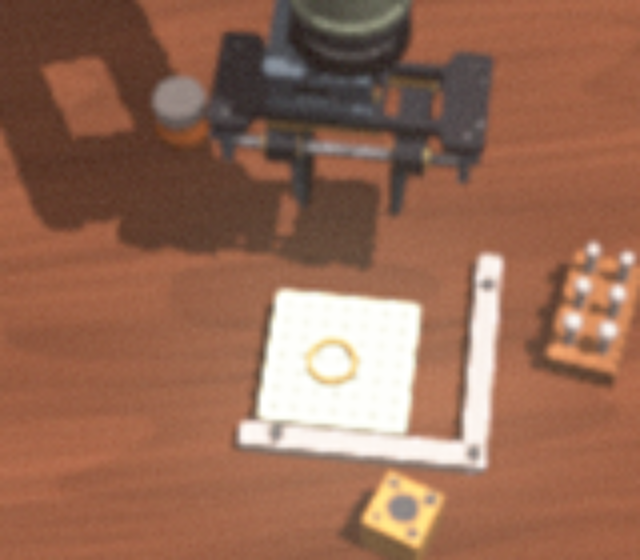

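The board is flush on rail x with the hoop in place at (332,361). Going round with two turning moves.

```bash
python3 -m pendant '[{"delta_pos":[0,-2,-1.5],"twist":[0,8.5,0],"grip":60},{"delta_pos":[0,-4.3,-3],"twist":[0,17,0],"grip":60},{"delta_pos":[0,-4.3,-5],"twist":[0,25.5,0],"grip":60},{"delta_pos":[0,-4.3,-7],"twist":[0,34,0],"grip":60},{"delta_pos":[0,-4.3,-9.5],"twist":[0,42.5,0],"grip":60}]'
python3 -c "
from h import *
go(-53,-187,60,-103.6)"
```

```text
time_s: 9.8
ee_pos: [521.6, -67.8, 72.7]
ee_rot: [-89.8, -0.2, -56.4]
force: [-0.1, 0.3, -0.1]
gripper_width: 54.8
t 9.8 stopxy -155.2 -188.4 z 72.7 rot [-89.8  -0.2 -56.4] w 54.8 F [-0.1  0.3 -0.1]
target [621.2 -90.5  60. ] delta cm [7.39 1.31 7.04] twist [-0.22 47.15  0.08]
```

```bash
python3 -m pendant '[{"delta_pos":[1.5,0,1.4],"twist":[0,8.5,0],"grip":60},{"delta_pos":[3,0,2.8],"twist":[0,17,0],"grip":60},{"delta_pos":[4.5,0,4.2],"twist":[0,25.5,0],"grip":60},{"delta_pos":[6,0,5.6],"twist":[0,34,0],"grip":60},{"delta_pos":[7.4,0,7],"twist":[0,42.5,0],"grip":60}]'
python3 -c "
from h import *
go(-53,-187,0,-103.6)"
```

```text
time_s: 10.3
ee_pos: [621.7, -90.2, 72.3]
ee_rot: [-89.8, -0.0, -99.0]
force: [-0.2, 0.2, 0.4]
gripper_width: 54.5
t 10.3 stopxy -52.6 -186.6 z 72.3 rot [-89.8  -0.  -99. ] w 54.5 F [-0.2  0.2  0.4]
target [621.2 -90.5   0. ] delta cm [ 0.04  7.23 -0.06] twist [-0.17  4.59  0.01]
```

```bash
python3 -m pendant '[{"delta_pos":[0,1.5,0],"twist":[0,2.5,0],"grip":60},{"delta_pos":[0,3,0],"twist":[0,4.6,0],"grip":60},{"delta_pos":[0,4.5,0],"twist":[0,4.6,0],"grip":60},{"delta_pos":[0,6,0],"twist":[0,4.6,0],"grip":60},{"delta_pos":[0,6.5,0],"twist":[0,4.6,0],"grip":60}]'
python3 - <<'E'
from h import *
go(-53,-187,-32,-103.6)
p,d=imaging.grab_frame("scene"); cv2.imwrite("pics/s9.png",cv2.resize(p[130:270,180:340],None,fx=4,fy=4)[:,:,::-1])
p=tips();cv2.imwrite("pics/w9.png",p[:,:,::-1])
E
```

```text
time_s: 10.8
ee_pos: [619.5, -89.6, 5.6]
ee_rot: [-90.0, -0.0, -103.2]
force: [-0.2, 0.1, -0.7]
gripper_width: 54.8
t 10.8 stopxy -54.9 -186.5 z 5.6 rot [ -90.    -0.  -103.2] w 54.8 F [-0.2  0.1 -0.7]
target [621.2 -90.5 -32. ] delta cm [0.05 3.76 0.19] twist [0.04 0.36 0.01]
-2 3044 sx -114.0 5.0 sy -233.0 -142.0
42 12 sx -82.0 -26.0 sy -195.0 -176.0
46 109 sx -85.0 -23.0 sy -202.0 -169.0
50 116 sx -85.0 -23.0 sy -200.0 -169.0
54 122 sx -90.0 -23.0 sy -198.0 -169.0
58 112 sx -91.0 -23.0 sy -195.0 -169.0
62 125 sx -89.0 -23.0 sy -193.0 -169.0
66 116 sx -90.0 -23.0 sy -191.0 -169.0
```

View pics/s9.png

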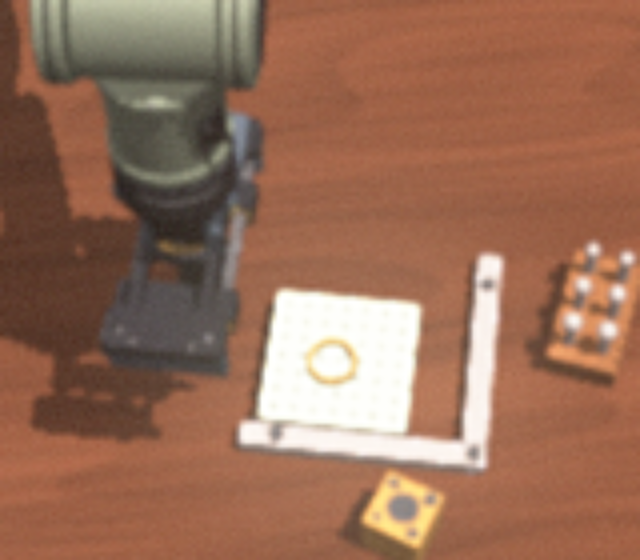

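View pics/w9.png

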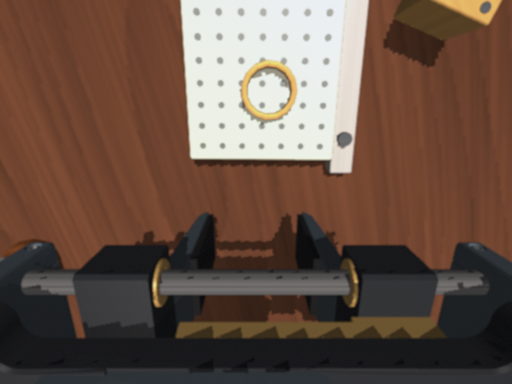

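In the wrist view the board's near edge (192..330,160) is parallel to the jaws, the rail end is at (340,165) and the fingertips are behind the board. Descending with the same 40 mm offset, then push 2.

```bash
python3 -m pendant '[{"delta_pos":[0,1,0.2],"twist":[0,0.4,0],"grip":60},{"delta_pos":[0,2,0.2],"twist":[0,0.4,0],"grip":60},{"delta_pos":[0,2.9,0.2],"twist":[0,0.4,0],"grip":60},{"delta_pos":[0,3.4,0.2],"twist":[0,0.4,0],"grip":60},{"delta_pos":[0,3.7,0.2],"twist":[0,0.4,0],"grip":60}]'
python3 -m pendant '[{"delta_pos":[-0.3,0,0],"twist":[0,0,0],"grip":60},{"delta_pos":[-0.7,0,0],"twist":[0,0,0],"grip":60},{"delta_pos":[-1.1,0,0],"twist":[0,0,0],"grip":60},{"delta_pos":[-1.5,0,0],"twist":[0,0,0],"grip":60},{"delta_pos":[-1.8,0,0],"twist":[0,0,0],"grip":60}]'
python3 -m pendant '[{"delta_pos":[-0.2,0,0],"twist":[0,0,0],"grip":60},{"delta_pos":[-0.4,0,0],"twist":[0,0,0],"grip":60},{"delta_pos":[-0.6,0,0],"twist":[0,0,0],"grip":60},{"delta_pos":[-0.9,0,0],"twist":[0,0,0],"grip":60},{"delta_pos":[-1.2,0,0],"twist":[0,0,0],"grip":60}]'
python3 - <<'E'
from h import *
go(-53,-118,-32,-103.6)
p,d=imaging.grab_frame("scene"); cv2.imwrite("pics/s10.png",cv2.resize(p[130:270,180:340],None,fx=4,fy=4)[:,:,::-1])
E
```

```text
time_s: 11.4
ee_pos: [621.4, -89.9, -30.6]
ee_rot: [-90.1, 0.0, -103.6]
force: [-0.3, 0.1, 0.7]
gripper_width: 54.7
time_s: 11.9
ee_pos: [626.3, -71.9, -29.6]
ee_rot: [-90.0, 0.0, -103.6]
force: [-0.0, 0.8, 0.0]
gripper_width: 54.8
time_s: 12.4
ee_pos: [628.9, -60.7, -29.8]
ee_rot: [-90.0, 0.0, -103.7]
force: [0.7, -0.2, -0.4]
gripper_width: 54.6
t 12.4 stopxy -52.5 -156.2 z -29.8 rot [ -90.     0.  -103.7] w 54.6 F [ 0.7 -0.2 -0.4]
target [637.4 -23.4 -32. ] delta cm [-3.82  0.22 -0.05] twist [-0.   -0.06 -0.01]
```

View pics/s10.png

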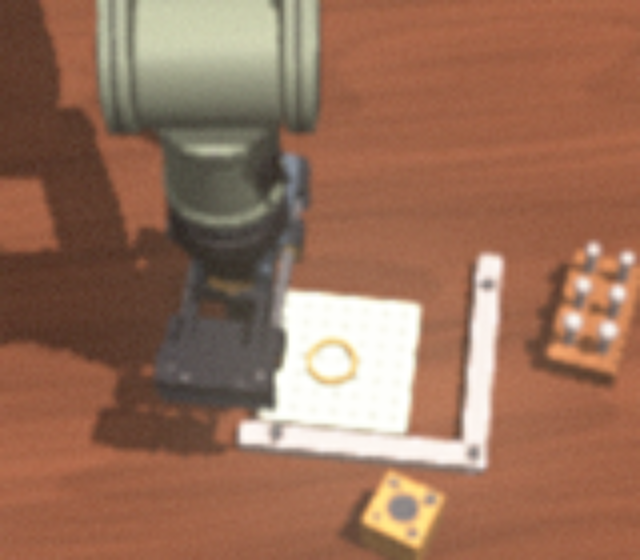

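```bash
python3 - <<'E'
from h import *
p=tips();cv2.imwrite("pics/w11.png",p[:,:,::-1])
E
```

```text
-2 1893 sx -104.0 6.0 sy -181.0 -146.0
2 8 sx -29.0 1.0 sy -157.0 -145.0
6 17 sx -79.0 1.0 sy -162.0 -144.0
10 86 sx -79.0 1.0 sy -172.0 -141.0
14 89 sx -81.0 -24.0 sy -171.0 -139.0
18 114 sx -82.0 -21.0 sy -169.0 -139.0
22 123 sx -82.0 -20.0 sy -167.0 -101.0
26 114 sx -82.0 -21.0 sy -163.0 -101.0
30 118 sx -82.0 -21.0 sy -161.0 -139.0
34 118 sx -82.0 -21.0 sy -159.0 -139.0
38 116 sx -82.0 -21.0 sy -157.0 -139.0
42 106 sx -82.0 -21.0 sy -154.0 -139.0
46 112 sx -82.0 -21.0 sy -152.0 -139.0
50 106 sx -82.0 -21.0 sy -150.0 -139.0
54 97 sx -82.0 -14.0 sy -147.0 -139.0
58 98 sx -82.0 -21.0 sy -144.0 -139.0
62 100 sx -82.0 -21.0 sy -141.0 -139.0
66 20 sx -82.0 -20.0 sy -140.0 -139.0
```

View pics/w11.png

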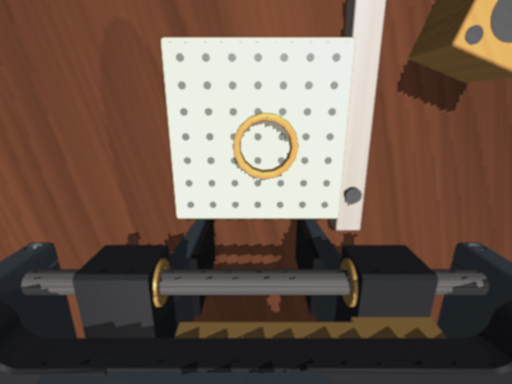

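The tips are at z ≈ 10 and just reaching the board's edge at (178..340,218). Pushing on along stop +y.

```bash
python3 -m pendant '[{"delta_pos":[-0.2,0,0],"twist":[0,0,0],"grip":60},{"delta_pos":[-0.4,0,0],"twist":[0,0,0],"grip":60},{"delta_pos":[-0.6,0,0],"twist":[0,0,0],"grip":60},{"delta_pos":[-0.9,0,0],"twist":[0,0,0],"grip":60},{"delta_pos":[-1.2,0,0],"twist":[0,0,0],"grip":60}]'
python3 -m pendant '[{"delta_pos":[-0.3,0,0],"twist":[0,0,0],"grip":60},{"delta_pos":[-0.6,0,0],"twist":[0,0,0],"grip":60},{"delta_pos":[-0.9,0,0],"twist":[0,0,0],"grip":60},{"delta_pos":[-1.2,0,0],"twist":[0,0,0],"grip":60},{"delta_pos":[-1.4,0,0],"twist":[0,0,0],"grip":60}]'
python3 - <<'E'
from h import *
go(-53,-118,-30,-103.6)
p,d=imaging.grab_frame("scene"); cv2.imwrite("pics/s12.png",cv2.resize(p[130:270,180:340],None,fx=4,fy=4)[:,:,::-1])
E
```

```text
time_s: 13.0
ee_pos: [631.6, -49.2, -29.8]
ee_rot: [-90.0, -0.0, -103.6]
force: [-1.3, -4.1, 0.8]
gripper_width: 54.7
time_s: 13.5
ee_pos: [634.9, -35.3, -29.9]
ee_rot: [-90.0, -0.0, -103.6]
force: [-2.2, -3.9, 1.5]
gripper_width: 54.6
t 13.5 stopxy -52.7 -130.1 z -29.9 rot [ -90.    -0.  -103.6] w 54.6 F [-2.2 -3.9  1.5]
target [637.4 -23.4 -30. ] delta cm [-1.21  0.01 -0.03] twist [ 0.02 -0.02  0.01]
```

View pics/s12.png

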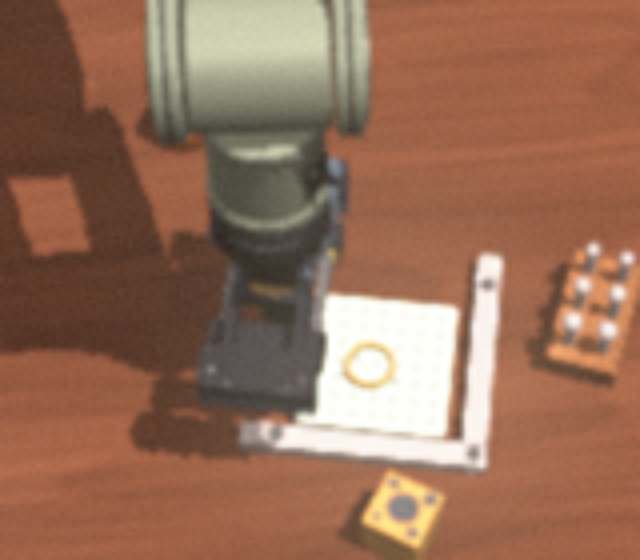

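The board slides along rail x with the hoop riding at (370,365). About 12 mm of gap remains, so I'm closing gently.

```bash
python3 -m pendant '[{"delta_pos":[-0.2,0,0],"twist":[0,0,0],"grip":60},{"delta_pos":[-0.4,0,0],"twist":[0,0,0],"grip":60},{"delta_pos":[-0.6,0,0],"twist":[0,0,0],"grip":60},{"delta_pos":[-0.8,0,0],"twist":[0,0,0],"grip":60},{"delta_pos":[-0.9,0,0],"twist":[0,0,0],"grip":60}]'
python3 -m pendant '[{"delta_pos":[-0.05,0,0],"twist":[0,0,0],"grip":60},{"delta_pos":[-0.1,0,0],"twist":[0,0,0],"grip":60},{"delta_pos":[-0.15,0,0],"twist":[0,0,0],"grip":60},{"delta_pos":[-0.2,0,0],"twist":[0,0,0],"grip":60},{"delta_pos":[-0.2,0,0],"twist":[0,0,0],"grip":60}]'
python3 -m pendant '[{"delta_pos":[-0.05,0,0],"twist":[0,0,0],"grip":60},{"delta_pos":[-0.1,0,0],"twist":[0,0,0],"grip":60},{"delta_pos":[-0.15,0,0],"twist":[0,0,0],"grip":60},{"delta_pos":[-0.2,0,0],"twist":[0,0,0],"grip":60},{"delta_pos":[-0.2,0,0],"twist":[0,0,0],"grip":60}]'
```

```text
time_s: 14.05
ee_pos: [636.9, -26.7, -29.9]
ee_rot: [-90.0, -0.0, -103.6]
force: [-2.3, -4.0, 2.7]
gripper_width: 54.6
time_s: 14.55
ee_pos: [637.3, -24.9, -29.9]
ee_rot: [-90.0, -0.0, -103.6]
force: [-3.0, -3.4, 2.1]
gripper_width: 54.9
time_s: 15.05
ee_pos: [637.7, -23.4, -29.9]
ee_rot: [-90.0, -0.0, -103.6]
force: [-3.2, -5.4, 1.3]
gripper_width: 54.8
```

```bash
python3 -m pendant '[{"delta_pos":[-0.05,0,0],"twist":[0,0,0],"grip":60},{"delta_pos":[-0.1,0,0],"twist":[0,0,0],"grip":60},{"delta_pos":[-0.15,0,0],"twist":[0,0,0],"grip":60},{"delta_pos":[-0.2,0,0],"twist":[0,0,0],"grip":60},{"delta_pos":[-0.2,0,0],"twist":[0,0,0],"grip":60}]'
python3 -m pendant '[{"delta_pos":[-0.05,0,0],"twist":[0,0,0],"grip":60},{"delta_pos":[-0.1,0,0],"twist":[0,0,0],"grip":60},{"delta_pos":[-0.15,0,0],"twist":[0,0,0],"grip":60},{"delta_pos":[-0.15,0,0],"twist":[0,0,0],"grip":60},{"delta_pos":[-0.15,0,0],"twist":[0,0,0],"grip":60}]'
python3 - <<'E'
from h import *
go(-53,-118,-30,-103.6)
p,d=imaging.grab_frame("scene"); cv2.imwrite("pics/s13.png",cv2.resize(p[185:255,235:320],None,fx=8,fy=8,interpolation=cv2.INTER_CUBIC)[:,:,::-1])
E
```

```text
time_s: 15.55
ee_pos: [638.0, -23.4, -29.8]
ee_rot: [-90.0, -0.2, -103.5]
force: [-3.7, -10.5, 1.5]
gripper_width: 54.6
time_s: 16.05
ee_pos: [638.2, -23.3, -29.8]
ee_rot: [-90.0, -0.3, -103.5]
force: [-3.9, -14.1, 2.6]
gripper_width: 54.8
t 16.05 stopxy -52.3 -117.8 z -29.8 rot [ -90.    -0.3 -103.5] w 54.8 F [ -3.9 -14.1   2.6]
target [637.4 -23.4 -30. ] delta cm [ 0.02  0.02 -0.07] twist [0.01 0.11 0.33]
```

View pics/s13.png

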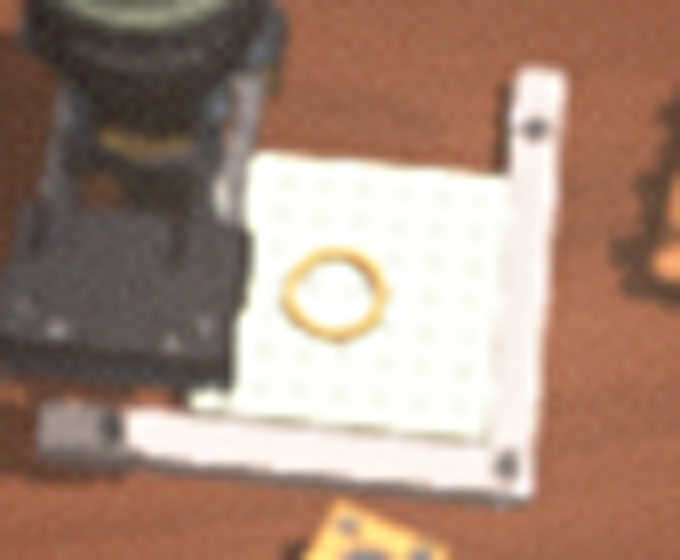

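It has stopped hard against rail y: the force rises to 14 N with no movement. Backing off straight, rising, and checking from the wrist and scene cameras.

```bash
python3 -m pendant '[{"delta_pos":[0.4,0,0],"twist":[0,0,0],"grip":60},{"delta_pos":[1.5,0,0],"twist":[0,0,0],"grip":60},{"delta_pos":[3,0,0],"twist":[0,0,0],"grip":60},{"delta_pos":[4.5,-2,0],"twist":[0,0,0],"grip":60},{"delta_pos":[5.5,-6,0],"twist":[0,0,0],"grip":60}]'
python3 -m pendant '[{"delta_pos":[2,-2,0],"twist":[0,0,0],"grip":60},{"delta_pos":[5,-4,0],"twist":[0,0,0],"grip":60},{"delta_pos":[8,-6,0],"twist":[0,0,0],"grip":60},{"delta_pos":[8,-6,0],"twist":[0,0,0],"grip":60},{"delta_pos":[8,-6,0],"twist":[0,0,0],"grip":60}]'
python3 - <<'E'
from h import *
go(-53,-118,-30,-103.6)
for n in("scene","wrist","top"):
    p,d=imaging.grab_frame(n); np.savez("end_"+n,p=p,d=d)
    if n=="scene": p=cv2.resize(p[185:255,235:320],None,fx=8,fy=8,interpolation=cv2.INTER_CUBIC)
    if n=="top": p=cv2.resize(p[120:260,180:310],None,fx=4,fy=4)
    cv2.imwrite(f"pics/{n}14.png",p[:,:,::-1])
E
```

```text
time_s: 16.6
ee_pos: [623.0, -73.7, 27.6]
ee_rot: [-90.4, 0.0, -103.7]
force: [0.7, 0.7, -0.1]
gripper_width: 54.9
time_s: 17.1
ee_pos: [607.1, -151.2, 90.5]
ee_rot: [-89.9, 0.1, -103.8]
force: [-0.3, -0.0, 0.3]
gripper_width: 54.6
t 17.1 stopxy -52.4 -249.3 z 90.5 rot [-8.990e+01  1.000e-01 -1.038e+02] w 54.6 F [-0.3 -0.   0.3]
target [637.4 -23.4 -30. ] delta cm [-13.12  12.06  -0.11] twist [-0.07 -0.16 -0.07]
```

View pics/scene14.png

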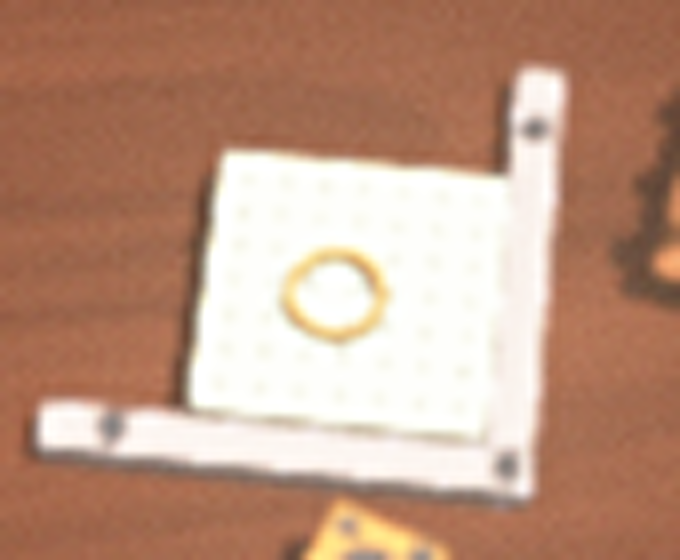

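View pics/wrist14.png

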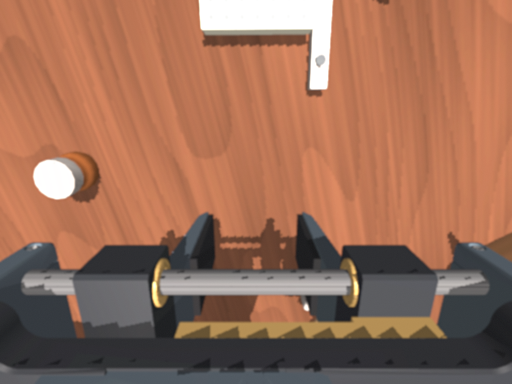

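View pics/top14.png

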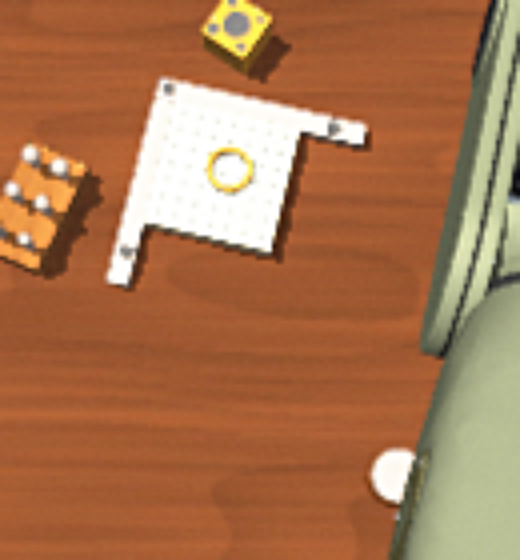

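No dark gap shows at either rail: board corner at (272,250) in the top crop, hoop at (230,170), cube, punches and jar unmoved. Checking the numbers.

```bash
python3 - <<'E'
from h import *
for n,box in(("top",(200,130,300,200)),("scene",(230,180,320,255))):
    p=np.load(f"end_{n}.npz")["p"];ci=imaging.camera_info(n)
    c=max(comps(p,box),key=len)
    M=np.c_[e1,e2]
    a=(ray(ci,c,15)[:,:2]-I)@M; b=(ray(ci,c,22)[:,:2]-I)@M
    # free board edges: x=-100 side (y -15..-85), y=-100 side; outer rails x=16,y=16
    def fit(P,ax,m):
        k=np.polyfit(P[m,1-ax],P[m,ax],1); return np.polyval(k,-50).round(1),np.degrees(np.arctan(k[0])).round(2)
    for ax in(0,1):
        o=1-ax
        f=(b[:,ax]<-70)&(b[:,ax]>-125)&(b[:,o]<-12)&(b[:,o]>-85)
        r=(a[:,ax]>5)&(a[:,o]<-10)&(a[:,o]>-135)
        F,G=fit(b,ax,f),fit(a,ax,r); print(n,"axis",ax,"free edge",F,"outer rail",G,"diff(116)",(G[0]-F[0]).round(1))
    hsv=cv2.cvtColor(p,cv2.COLOR_RGB2HSV); 
    k=(hsv[...,0]>15)&(hsv[...,0]<32)&(hsv[...,1]>80)
    x0,y0,x1,y1=cv2.boundingRect(c); v,u=np.nonzero(k[y0:y1,x0:x1]); w=(ray(ci,np.c_[u+x0,v+y0],26)[:,:2]-I)@M
    w=w[(w<-12).all(1)&(w>-90).all(1)]; print("hoop",np.median(w,0).round(1),len(w))
    j=min(comps(p,(200,140,300,260),sat=60),key=lambda c:len(c)); 
E
```

```text
top axis 0 free edge (np.float64(-99.3), np.float64(-0.29)) outer rail (np.float64(14.0), np.float64(-0.47)) diff(116) 113.3
top axis 1 free edge (np.float64(-99.4), np.float64(-0.03)) outer rail (np.float64(14.0), np.float64(-0.07)) diff(116) 113.4
hoop [nan nan] 0
scene axis 0 free edge (np.float64(-100.8), np.float64(-0.4)) outer rail (np.float64(16.9), np.float64(-0.43)) diff(116) 117.7
scene axis 1 free edge (np.float64(-100.8), np.float64(0.33)) outer rail (np.float64(16.0), np.float64(0.52)) diff(116) 116.8
hoop [nan nan] 0
  return _methods._mean(a, axis=axis, dtype=dtype,
  ret = um.true_divide(
```

Both axes measure flush: 113–118 mm across rail and board against an ideal 116, with y as the contact-proven reference and x within 1 mm of it. The board edges are parallel to the rails within about 0.2°. The robot is clear of everything, so I'm handing in.

```bash
python3 -c "
from workcell import job,state
print(state()['time_s'],job.job_done())"
```

```text
the job is handed in; nothing more can be done
17.25 None
```

I pushed the board into the corner of the stop and handed the job in at 17.25 s, with the gripper backed off and clear of everything. I used the two spread fingers low on its sides: first along stop +x until it pressed on that rail, then along +y into the corner.

**Final checks**
- **Contact:** each push ended with the force rising (about 9 N in x, 14 N in y) while the fingers stopped moving.
- **Fit:** rail plus board should measure 116 mm. The two cameras gave 113.3 and 117.7 mm in x, and 113.4 and 116.8 mm in y. The spread between cameras is 3–4 mm, larger than I would like against the 3 mm limit. Their averages (115.5 and 115.1 mm) and the absence of any visible gap agree with flush.
- **Squareness:** the board's edges are parallel to the rails within about 0.2°.
- **Hoop and neighbours:** the hoop still lies on the board, and the cube, punches and jar look unmoved in the last pictures. I did not check the other items separately.

**Checks that failed or disagreed**
- **Height reading:** the reported tool height disagreed with the cameras by about 40 mm: it said z = 8 with the fingertips really at about 49. My first approach therefore passed above the board's edge without touching anything. I used the camera height from then on.
- **Hoop position:** my numeric check of the hoop found no pixels, so the hoop was confirmed by eye only.
- **Stop position:** after the x push the fingers stopped about 2.5 mm short of where my measurement put the rail, close to the 2 mm calibration error.

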